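Put the gear selector into the marked gear

TASK

Push the gear lever through the gate into the slot marked by the green dot, fully home against the end of the slot, and leave it there. Only push the lever with the fingertips or the outside of the fingers: never take its ball or rod between the fingers. Leave everything else on the bench where it is.

Things in the scene. Friction and masses are not known exactly. Their poses are not given: they have to be found in the camera images.
- selector: grey cast gear-selector unit bolted to the bench: flange 200 x 180 mm, housing 140 x 130 mm, steel gate plate on top. Origin: on the bench under the gate's centre. x runs along the gate's channels, +y is its left. Position and yaw vary.
- gate_mid (a point): centre of the gate, on the plate's upper face, 92 mm above the bench. A double H is cut through the plate: three channels 15 mm wide along the unit's x at y = +24 (left), 0 (middle), -24 mm (right), joined by a 15 mm neutral lane along y at x = 0. Tongues 9 mm wide with round tips part the channels. Each channel has a front (+x) and a rear (-x) slot, closed at x = +-25.5 mm.
- knob (a point): centre of the black ball knob (40 mm diameter) on the lever, 170 mm from the pivot; z axis up along the lever. The ball moves about 2.4 times as far as the rod in the gate; with the lever upright it is 190 mm above the bench. The lever starts in the left channel, anywhere along it.
- pivot (a point): hidden pivot of the lever, 20 mm above the bench under the gate's centre. A steel rod 9 mm thick runs from it up through the gate to the ball. With tilts s (shift) and q (select) the ball's centre is at the unit's (170 sin s, 170 cos s sin q, 20 + 170 cos s cos q) mm.
- shift (a joint): tilt of the lever along the channels, rad: 0 = neutral lane (within about +-0.03 it can go across), positive = leaning to the unit's +x (front); fully home in a slot, against its end, at about +-0.26 to +-0.29. Stiff: it stays where it is left; about 3 to 5 N at the ball moves it.
- select (a joint): tilt of the lever across the channels, rad: +0.33 left channel (unit's +y), 0 middle, -0.33 right channel; within about +-0.03 of these it can enter the channel. Stiff in the same way: it stays where it is left.
- green_dot: green disc, 19 mm across, 3 mm high, fixed on the gate plate just beyond the closed end of the slot it marks, in line with that channel, at the unit's x = +38 or -38 mm. Origin: its underside. The four dots mark, in an order that changes, the front and rear slots of the middle and right channels; the left channel is unmarked.
- red_dot: red disc, like the green one, marking another slot
- yellow_dot: yellow disc, like the green one, marking another slot
- blue_dot: blue disc, like the green one, marking another slot
- gearwheel_mid (a point): dark steel gear wheel, 70 mm across, 22 mm high, lying flat beside the selector (its +y side); point at its centre; a bystander
- bearing_mid (a point): steel bearing ring, 62 mm across, 17 mm high, lying flat beside the selector (its -y side); point at its centre; a bystander
- screwdriver_grip (a point): screwdriver with a red handle lying on the bench; point on its handle; a bystander
- spanner_grip (a point): steel spanner lying on the bench; point on its handle; a bystander
- oil_mid (a point): black oil bottle, 66 mm across, 190 mm high; point on its axis 90 mm up; a bystander
- mug_mid (a point): blue mug, 80 mm across, 90 mm high; point on its axis 45 mm up; a bystander
- greasetin_mid (a point): tin with a green label, 84 mm across, 60 mm high; point at its centre; a bystander

How it is judged:
At the end, for the whole second after the job is handed in: The lever is in the channel of the green dot (select within 0.1 rad of the middle, or below -0.23 rad on the right), pushed home towards the dot (shift beyond 0.22 rad on that side), at rest, and no bystander is more than 20 mm from where it started (((x of green_dot in the frame of selector above 0 m and y of green_dot in the frame of selector above -0.012 m and value of joint shift above 0.22 rad and value of joint select between -0.1 and 0.1 rad) or (x of green_dot in the frame of selector above 0 m and y of green_dot in the frame of selector below -0.012 m and value of joint shift above 0.22 rad and value of joint select below -0.23 rad) or (x of green_dot in the frame of selector below 0 m and y of green_dot in the frame of selector above -0.012 m and value of joint shift below -0.22 rad and value of joint select between -0.1 and 0.1 rad) or (x of green_dot in the frame of selector below 0 m and y of green_dot in the frame of selector below -0.012 m and value of joint shift below -0.22 rad and value of joint select below -0.23 rad)) and velocity of joint shift between -0.1 and 0.1 rad/s and velocity of joint select between -0.1 and 0.1 rad/s and distance of each of gearwheel_mid, bearing_mid, screwdriver_grip, spanner_grip, oil_mid, mug_mid, greasetin_mid from where it was at the start of the episode below 0.02 m); the robot touches nothing.
It fails at once if the lever's ball or rod was taken between the fingers (x of the grasp point in the frame of knob between -0.013 and 0.013 m and y of the grasp point in the frame of knob between -0.013 and 0.013 m and z of the grasp point in the frame of knob between -0.085 and 0.014 m).
It fails at once if a bystander was pushed, lifted or knocked more than 30 mm (distance of any of gearwheel_mid, bearing_mid, screwdriver_grip, spanner_grip, oil_mid, mug_mid, greasetin_mid from where it was at the start of the episode above 0.03 m).
It also fails if it takes over 72 s, if anything falls off the work surface, if the arm or the gripper's body presses on something with over 40 N, if the wrist force passes 120 N, or if a joint passes its speed limit or range.

ROBOT

A 7-joint arm with a two-finger parallel gripper is mounted at the origin on the work surface. World frame = base frame: x ahead of the robot, y to its left, z up, the work surface at z = 0. Lengths are in m, angles in rad, forces in N, time in s.
With the tool pointing down it reaches from about 0.425 to 0.875 m from the base axis. Payload 4.7 kg.
Tool frame: the origin (TCP) lies midway between the tips of the shut fingers; the grasp point (between the pads) lies bot.tcp_to_grasp behind it (bot.tcp_to_grasp is the distance from the TCP to the grasp point, in m); x points along the fingers, z is the direction in which the jaws open and shut, and the axes are right-handed (so a half turn about x gives the same grasp; the last joint's range is limited). The gripper opens to 87 mm and grips with 3 to 60 N. Pads are 19 mm wide; open, the fingers measure 117 mm over their backs; the gripper's body (75 mm by 190 mm) begins 51 mm behind the grasp point.
Start: joints at [-1.225, 0.321, -0.07, 1.45, 0.023, 1.371, -0.057], TCP at [0.212, 0.615, 0.223] pointing down, gripper open.
Joint ranges: [-2.86, 2.86], [-0.3, 2.09], [-1.38, 1.24], [0.06, 2.45], [-1.56, 4.7], [0.09, 2.05], [-2.69, 2.69]. Speed limits (rad/s): [2.57, 2.57, 3.14, 3.14, 3.14, 3.14, 3.14].

INTERFACE

Orientations are given as [roll, pitch, yaw] about the fixed x, y, z axes, in that order (R = Rz(yaw) Ry(pitch) Rx(roll)).
In Python, from workcell import bot gives the robot as it stands.
- The arm moves only by the shell command python3 -m jog 'ROWS'. ROWS is JSON, a list of rows, each an object with "fingers": the closure, from -1 (fully open) to 1 (shut), so that 0 is half open; "linear": the shift along the world's x, y, z in mm, a list of three; "turn": the turn about the world's z in rad. In form: [{"fingers": fingers, "linear": [x, y, z], "turn": turn}, ...]. A call has exactly 10 rows; each row is the pose to reach, as a shift and turn from the pose commanded when the call began; what a row does not reach only later rows make up. A row lasts 1/8 s, in which the tool goes at most 62.5 mm and 10.7 degrees, less where a joint would pass 70% of its speed; a pose out of reach is approached as far as the arm can. A call with a gripper value outside its range is refused whole. The fingers move at their own pace and stop on an object; the grip force is fixed at half the most. Time passes only in rows, so rows that repeat a pose let the fingers close, or fill a call up. It gives the time, the measured TCP pose, the force and the opening at its end, in the units of the state.
- bot.get_obs(): the state, without advancing time (a new reading comes with each control period).
- bot.read_camera(name): name is "side" or "top" or "wrist"; returns the picture (400x640x3 uint8, blue, green, red); there is no depth.
- bot.camera_info(name): a dict with "fx", "fy", "cx", "cy" (pixels), "dist" ([k1, k2, p1, p2, k3] as OpenCV has them; the pictures are not rectified), "origin" and "rotation" of the camera in the world. Camera axes: x right, y up, looking along -z (the intrinsics and any distortion apply to the point x, -y, -z); pixel columns grow to the right and rows downward; lengths in m; the calibration is good to about 2 mm. A picture is of the moment at which its call begins: read the wrist's pose just before it. camera_info takes no time and is no camera call; for the wrist camera it gives the pose at the moment of the call.
- bot.sign_off(): hands the job in, once; it reports no verdict.
Trained networks look in the newest picture that a camera, given by its name, has taken for a name from the list of things; names that differ only in an ending like _2 or _b are one class to them, and where a whole thing is asked for, a point or a joint stands for the part that bears it (a point fixed in the world has none). Each returns a list of dicts, best first, with "confidence" (0 to 1); they miss things now and then, are a little off and sometimes report something else, mostly with a low value. They report only what shows in the picture. A call takes as long as a camera call.
- bot.spot_in(camera, label): "rect" ([left, top, right, bottom] in pixels, round what is visible of it).
- bot.landmark_of(camera, label): "point" ([column, row] in pixels: a listed point, or the origin of a listed thing).
The state is a dict: "t": time; "q": joint angles; "qvel": joint speeds; "joint_efforts": joint torques, N m; "tcp_pos": TCP position; "ee_rot": TCP orientation; "wrist_force": force on the tool from outside, world axes, zero at the start; "torque": the same for the moment, N m; "finger_gap": opening from 0.0 (shut) to 1.0 (fully open).
Only numpy, scipy, OpenCV 4.12 (cv2) and the standard library are available. Lean on these libraries where they do the work, as an engineer would, in place of code of your own. Each camera call takes 0.05 s, during which the arm holds its last target. There are 200 camera calls.

## Working session

There is one attempt and no reset: what is moved stays moved. The work goes in short steps, Python scripts to look and compute and a shell command to move; the robot and the scene stay as the last step left them, time stands still between calls to the robot, and variables do not carry over. Pictures are saved under pics/ and viewed, about 8 in all and at most 12, crops included, and the job is handed in when it is done.

```bash
mkdir -p pics; cat > h.py <<'E'
import numpy as np, cv2
from workcell import bot
def ray(cam,px):
    c=bot.camera_info(cam);K=np.array([[c['fx'],0,c['cx']],[0,c['fy'],c['cy']],[0,0,1]])
    u=cv2.undistortPoints(np.array([[px]],float),K,np.array(c['dist'],float))[0,0]
    R=np.array(c['rotation']);return np.array(c['origin']),R@np.array([u[0],-u[1],-1.])
def atz(cam,px,z):
    o,d=ray(cam,px);return o+d*(z-o[2])/d[2]
def tri(p):
    A=0;b=0
    for cam,px in p:
        o,d=ray(cam,px);d=d/np.linalg.norm(d);M=np.eye(3)-np.outer(d,d);A=A+M;b=b+M@o
    return np.linalg.solve(A,b)
def proj(cam,P):
    c=bot.camera_info(cam);K=np.array([[c['fx'],0,c['cx']],[0,c['fy'],c['cy']],[0,0,1]])
    v=(np.atleast_2d(P)-np.array(c['origin']))@np.array(c['rotation']);v=v*[1,-1,-1]
    return cv2.projectPoints(v,np.zeros(3),np.zeros(3),K,np.array(c['dist'],float))[0][:,0]
E
python3 - <<'E'
from h import *
np.set_printoptions(precision=4,suppress=True)
print(bot.tcp_to_grasp,bot.get_obs())
for cam in ['top','side']:
    im=bot.read_camera(cam);cv2.imwrite(f'pics/{cam}0.png',im)
    print(cam,bot.camera_info(cam)['origin'])
    for l in ['knob','gate_mid','green_dot','red_dot','yellow_dot','blue_dot','selector','gearwheel_mid','bearing_mid','oil_mid','mug_mid','greasetin_mid','screwdriver_grip','spanner_grip']:
        for r in bot.landmark_of(cam,l)[:2]:
            z={'knob':.185,'gate_mid':.092,'selector':0,'oil_mid':.09,'mug_mid':.045,'greasetin_mid':.03}.get(l,.093 if 'dot' in l else .01)
            print(l,round(r['confidence'],2),np.round(r['point'],1),atz(cam,r['point'],z))
E
```

```text
0.0187 {'t': 0.0, 'q': array([-1.2249,  0.3218, -0.0701,  1.4517,  0.0226,  1.3708, -0.0569]), 'qvel': array([0.0006, 0.0004, 0.0005, 0.0009, 0.0004, 0.0008, 0.0002]), 'joint_efforts': array([  0.0007, -49.1286,  -0.4035, -31.2531,  -0.0638,   0.0437,
         0.0002]), 'tcp_pos': array([0.2116, 0.614 , 0.2215]), 'ee_rot': array([-3.0925,  1.5689, -1.8534]), 'wrist_force': array([-0.5461, -0.3175,  0.2633]), 'torque': array([ 0.0102, -0.0147, -0.0068]), 'finger_gap': 1.0023266003595228}
top [0.2732 0.0017 1.6992]Traceback (most recent call last):
  File "<stdin>", line 10, in <module>
  File "h.py", line 8, in atz
    o,d=ray(cam,px);return o+d*(z-o[2])/d[2]
                                        ~^^^
IndexError: invalid index to scalar variable.
```

View pics/top0.png

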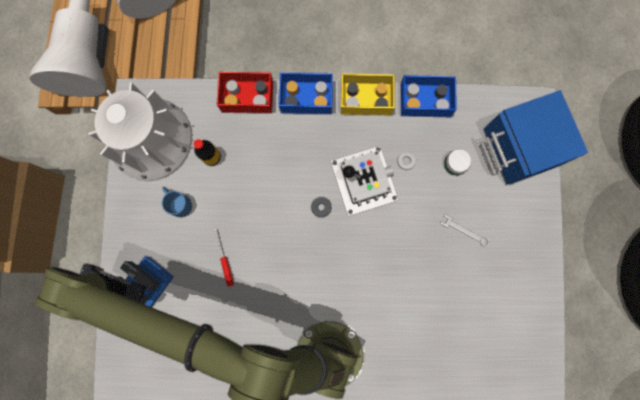

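The top view shows the selector at about (365,180) px, with the knob at (349,172) on its left. The dots are red and blue at the front, green and yellow at the rear. "rotation" turns out to be a 3-vector (rpy), so I'll fix the helper.

```bash
sed -i 's/^from workcell import bot/from workcell import bot\nfrom scipy.spatial.transform import Rotation as Ro\ndef RR(c):\n    r=np.array(c["rotation"]); return r if r.ndim==2 else Ro.from_euler("xyz",r).as_matrix()/; s/R=np.array(c\[.rotation.\])/R=RR(c)/; s/@np.array(c\[.rotation.\])/@RR(c)/' h.py
python3 - <<'E'
from h import *
np.set_printoptions(precision=4,suppress=True)
print(bot.camera_info('top')['rotation'],bot.camera_info('top')['fx'])
P={}
for cam in ['top','side']:
    im=bot.read_camera(cam);cv2.imwrite(f'pics/{cam}1.png',im)
    print(cam,bot.camera_info(cam)['origin'])
    for l in ['knob','gate_mid','green_dot','red_dot','yellow_dot','blue_dot','selector','gearwheel_mid','bearing_mid','oil_mid','mug_mid','greasetin_mid','screwdriver_grip','spanner_grip']:
        for r in bot.landmark_of(cam,l)[:1]:
            z={'knob':.182,'gate_mid':.092,'selector':0,'oil_mid':.09,'mug_mid':.045,'greasetin_mid':.03}.get(l,.092 if 'dot' in l else .01)
            P.setdefault(l,[]).append((cam,r['point']))
            print(l,round(r['confidence'],2),np.round(r['point'],1),atz(cam,r['point'],z))
for l in P:
    if len(P[l])==2: print('tri',l,tri(P[l]))
im=cv2.imread('pics/top1.png')[130:230,310:430];cv2.imwrite('pics/crop1.png',cv2.resize(im,None,fx=6,fy=6,interpolation=cv2.INTER_CUBIC))
E
```

```text
[ 0.1425  0.0055 -1.5478] 503.34900248083585
top [0.2732 0.0017 1.6992]
knob 0.64 [205.6 150.8] [0.6367 0.3954 0.182 ]
gate_mid 0.64 [368.8 176.2] [ 0.5842 -0.12    0.092 ]
green_dot 0.53 [371.6 191.3] [ 0.5347 -0.1296  0.092 ]
red_dot 0.67 [200.5 150.3] [0.6597 0.436  0.092 ]
yellow_dot 0.61 [372.6 164.9] [ 0.622 -0.132  0.092]
blue_dot 0.54 [361.  162.6] [ 0.6288 -0.0941  0.092 ]
selector 0.94 [367.5 182.8] [ 0.5789 -0.1227  0.    ]
gearwheel_mid 0.69 [323.8 202.7] [0.5053 0.0253 0.01  ]
bearing_mid 0.64 [404.6 164. ] [ 0.6456 -0.249   0.01  ]
oil_mid 0.82 [201.5 153.8] [0.6484 0.4324 0.09  ]
mug_mid 0.61 [171.8 201.9] [0.4917 0.536  0.045 ]
greasetin_mid 0.62 [458.  160.6] [ 0.6577 -0.4296  0.03  ]
screwdriver_grip 0.69 [226.4 268.8] [0.2744 0.3464 0.01  ]
spanner_grip 0.87 [474.3 235.1] [ 0.4057 -0.4872  0.01  ]
side [ 0.2535 -0.8299  1.1592]
knob 0.69 [355.  205.3] [ 0.5842 -0.0404  0.182 ]
gate_mid 0.73 [359.5 240.5] [ 0.5844 -0.1166  0.092 ]
green_dot 0.37 [350.3 243.7] [ 0.5514 -0.1221  0.092 ]
red_dot 0.43 [371.7 238.7] [ 0.6257 -0.1186  0.092 ]
yellow_dot 0.45 [349.7 250.3]
[... 194 characters left out ...]
_mid 0.82 [335.5 134. ] [0.6516 0.4275 0.09  ]
greasetin_mid 0.88 [408.7 329.6] [ 0.6487 -0.4182  0.03  ]
screwdriver_grip 0.51 [249.9 175. ] [0.2761 0.3473 0.01  ]
spanner_grip 0.76 [334.7 374.1] [ 0.4048 -0.4858  0.01  ]
tri knob [ 0.8389  0.599  -0.609 ]
tri gate_mid [ 0.5831 -0.1196  0.0966]
tri green_dot [ 0.5403 -0.1298  0.1042]
tri red_dot [ 1.0391  0.7877 -1.255 ]
tri yellow_dot [ 0.5874 -0.1303  0.0709]
tri blue_dot [ 0.6245 -0.0936  0.0839]
tri selector [ 0.5805 -0.1219  0.0255]
tri gearwheel_mid [0.4939 0.0257 0.0319]
tri oil_mid [0.6516 0.4336 0.0847]
tri greasetin_mid [ 0.6488 -0.4243  0.0455]
tri screwdriver_grip [0.2752 0.3462 0.0111]
tri spanner_grip [ 0.405  -0.4865  0.0122]
```

View pics/side1.png

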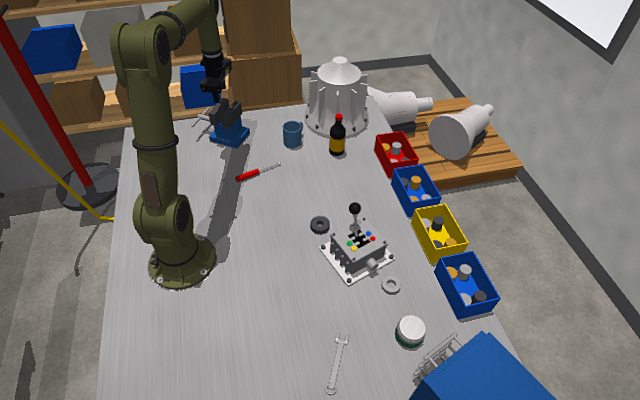

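View pics/crop1.png

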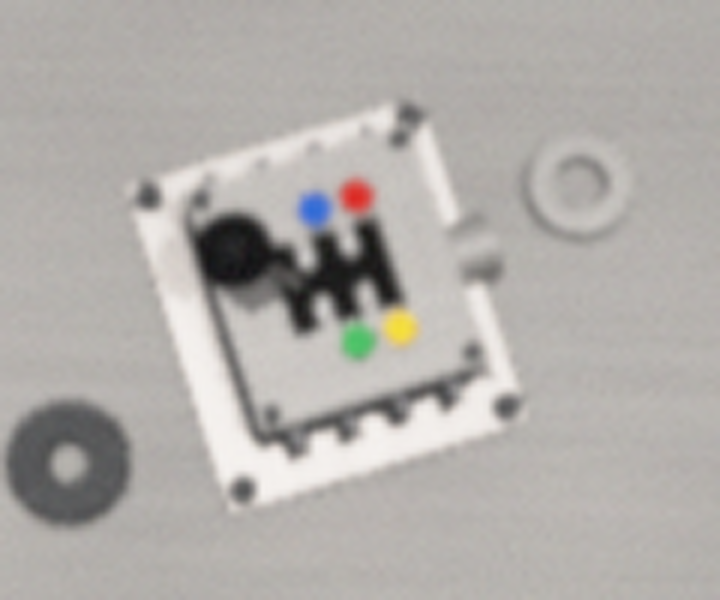

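The top crop shows the dots as blue = middle front, red = right front, green = middle rear and yellow = right rear. The knob is at about (349.3,171.7) px. In the side view the knob is at (355,208). Next I'll fit the unit pose from the dots in the top image, then the lever tilts.

```bash
cat > fit.py <<'E'
from h import *
from scipy.optimize import least_squares
def blobs(im,cam,roi):
    x0,y0,x1,y1=roi;s=im[y0:y1,x0:x1];h=cv2.cvtColor(s,cv2.COLOR_BGR2HSV).astype(int);out={}
    for n,lo,hi in [('blue',100,125),('green',50,85),('yellow',22,35),('red',-8,8)]:
        H=h[...,0].copy();H[H>165]-=180
        w=((H>=lo)&(H<=hi)&(h[...,2]>60))*np.clip(h[...,1]-90,0,None)
        if w.sum(): yy,xx=np.mgrid[y0:y1,x0:x1];out[n]=((w*xx).sum()/w.sum(),(w*yy).sum()/w.sum(),int((w>0).sum()))
    return out
U={'blue':(38,0),'green':(-38,0),'red':(38,-24),'yellow':(-38,-24)}
def unitfit(B,cam):
    names=[n for n in U if n in B];W=np.array([atz(cam,B[n][:2],.095)[:2] for n in names]);L=np.array([U[n] for n in names])/1e3
    f=lambda p:((L@np.array([[np.cos(p[2]),np.sin(p[2])],[-np.sin(p[2]),np.cos(p[2])]])+p[:2])-W).ravel()
    s=least_squares(f,[.58,-.12,.2]);return s.x,f(s.x).reshape(-1,2)*1e3
def knobW(u,s,q):
    x,y=.17*np.sin(s),.17*np.cos(s)*np.sin(q);c,d=np.cos(u[2]),np.sin(u[2])
    return np.array([u[0]+c*x-d*y,u[1]+d*x+c*y,.02+.17*np.cos(s)*np.cos(q)])
def tilt(u,obs):
    f=lambda p:np.concatenate([(proj(c,knobW(u,*p))[0]-px) for c,px in obs])
    s=least_squares(f,[0,.2]);return s.x,f(s.x)
def dark(im,guess,r=14,th=45):
    x0,y0=int(guess[0]-r),int(guess[1]-r);g=cv2.GaussianBlur(im.max(2),(3,3),0)[y0:y0+2*r,x0:x0+2*r]
    m=cv2.morphologyEx((g<th).astype(np.uint8),cv2.MORPH_OPEN,np.ones((5,5)))
    n,l,st,ce=cv2.connectedComponentsWithStats(m)
    k=1+np.argmax(st[1:,4]);return st[k][:2]+[x0,y0]+(st[k][2:4]-1)/2,st[k]
E
python3 - <<'E'
from fit import *
np.set_printoptions(precision=4,suppress=True)
t=cv2.imread('pics/top1.png');s=cv2.imread('pics/side1.png')
B=blobs(t,'top',(355,155,385,195));print(B);u,r=unitfit(B,'top');print(u,r)
Bs=blobs(s,'side',(340,222,380,255));print(Bs);print(unitfit(Bs,'side'))
kt=dark(t,(349.3,171.7),11);ks=dark(s,(355,208),10);print(kt,ks)
print(tilt(u,[('top',kt[0]),('side',ks[0])]),tilt(u,[('top',kt[0])]))
p,_=tilt(u,[('top',kt[0]),('side',ks[0])]);print(knobW(u,*p),tri([('top',kt[0]),('side',ks[0])]))
E
```

```text
{'blue': (np.float64(361.94762684124385), np.float64(164.50900163666122), 23), 'green': (np.float64(369.2210200927357), np.float64(186.52550231839257), 17), 'yellow': (np.float64(376.2288313505948), np.float64(184.1630510846746), 25), 'red': (np.float64(368.94358974358977), np.float64(162.29358974358973), 25)}
[ 0.5859 -0.1092  0.328 ] [[ 0.0702  0.0526]
 [ 0.2864 -0.0068]
 [-0.1029  0.0538]
 [-0.2536 -0.0996]]
{'blue': (np.float64(367.8834186687672), np.float64(233.11855061047658), 21), 'green': (np.float64(348.9935871743487), np.float64(242.95310621242484), 21), 'yellow': (np.float64(353.44649776453053), np.float64(248.03845007451565), 27), 'red': (np.float64(372.26526082130965), np.float64(238.06030336662968), 25)}
(array([ 0.5836, -0.108 ,  0.3246]), array([[ 0.0073,  0.1867],
       [ 0.3373,  0.1118],
       [-0.0491, -0.0602],
       [-0.2955, -0.2383]]))
(array([348.5, 172. ]), array([ 6,  8, 10,  9, 77], dtype=int32)) (array([354.5, 208. ]), array([ 5,  6, 10,  9, 82], dtype=int32))
(array([0.0759, 0.3487]), array([-0.1639, -0.1488, -0.0794,  0.3793])) (array([0.0722, 0.3466]), array([0., 0.]))
[ 0.5795 -0.0503  0.1793] [ 0.5789 -0.0508  0.1818]
```

Both cameras agree on the unit pose, about (0.585,-0.109) with yaw 0.327. The lever is at shift ≈ +0.075, select ≈ 0.34. The target is middle rear. Now I'll work out the tool orientation and the approach waypoint.

```bash
cat > plan.py <<'E'
from h import *
u=np.array([.585,-.1088,.327])
def W(x,y): c,d=np.cos(u[2]),np.sin(u[2]); return np.array([u[0]*1e3+c*x-d*y,u[1]*1e3+d*x+c*y])
def inU(p): c,d=np.cos(u[2]),np.sin(u[2]); v=np.array(p[:2])*1e3-u[:2]*1e3; return np.array([c*v[0]+d*v[1],-d*v[0]+c*v[1]])
E
python3 - <<'E'
from plan import *
o=bot.get_obs();R=Ro.from_euler('xyz',o['ee_rot']).as_matrix();np.set_printoptions(precision=3,suppress=True);print(R)
z=R[:,2];a=np.arctan2(z[1],z[0]);print('jaw yaw',a,'unit x',u[2],'unit y',u[2]+np.pi/2)
print('front pt',W(55,58),W(55,58)-o['tcp_pos'][:2]*1e3)
for n,y in(('y',u[2]+np.pi/2),('x',u[2])): print(n,(y-a+np.pi/2)%np.pi-np.pi/2)
E
```

```text
[[ 0.    -0.945  0.326]
 [ 0.     0.326  0.945]
 [-1.    -0.     0.   ]]
jaw yaw 1.2390343206597376 unit x 0.327 unit y 1.8977963267948965
front pt [618.456 -36.207] [ 406.697 -650.775]
y 0.6587620061351589
x -0.9120343206597377
```

```bash
python3 -m jog '[{"fingers":1,"linear":[0,0,50],"turn":0},{"fingers":1,"linear":[20,-40,90],"turn":0.1},{"fingers":1,"linear":[45,-85,90],"turn":0.2},{"fingers":1,"linear":[70,-130,90],"turn":0.3},{"fingers":1,"linear":[100,-175,90],"turn":0.4},{"fingers":1,"linear":[130,-220,90],"turn":0.5},{"fingers":1,"linear":[160,-265,90],"turn":0.6},{"fingers":1,"linear":[190,-310,90],"turn":0.66},{"fingers":1,"linear":[220,-355,90],"turn":0.66},{"fingers":1,"linear":[250,-400,90],"turn":0.66}]'
python3 -m jog '[{"fingers":1,"linear":[30,-45,0],"turn":0},{"fingers":1,"linear":[60,-90,0],"turn":0},{"fingers":1,"linear":[90,-135,0],"turn":0},{"fingers":1,"linear":[120,-180,0],"turn":0},{"fingers":1,"linear":[145,-220,0],"turn":0},{"fingers":1,"linear":[157,-251,0],"turn":0},{"fingers":1,"linear":[157,-251,0],"turn":0},{"fingers":1,"linear":[157,-251,0],"turn":0},{"fingers":1,"linear":[157,-251,0],"turn":0},{"fingers":1,"linear":[157,-251,0],"turn":0}]'
python3 - <<'E'
from plan import *
o=bot.get_obs();R=Ro.from_euler('xyz',o['ee_rot']).as_matrix();np.set_printoptions(precision=3,suppress=True)
print(o['t'],o['tcp_pos'],inU(o['tcp_pos']),np.arctan2(R[1,2],R[0,2]),o['q'],o['wrist_force'],o['finger_gap'])
im=bot.read_camera('side')[130:280,270:470];cv2.imwrite('pics/s2.png',cv2.resize(im,None,fx=4,fy=4,interpolation=cv2.INTER_CUBIC))
E
```

```text
t: 2.85
tcp_pos: [0.4626, 0.213, 0.313]
ee_rot: [-1.113, 1.57, 0.786]
wrist_force: [0.4, 0.8, -0.3]
finger_gap: 0.019
t: 4.1
tcp_pos: [0.6186, -0.0351, 0.3128]
ee_rot: [-0.738, 1.57, 1.163]
wrist_force: [-0.1, -0.4, 0.5]
finger_gap: 0.001
4.1 [ 0.619 -0.035  0.313] [55.541 58.999] 1.9010674786609534 [-0.404  0.244  0.518  1.404 -0.121  1.525  2.008] [-0.113 -0.376  0.486] 0.001289773434440012
```

View pics/s2.png

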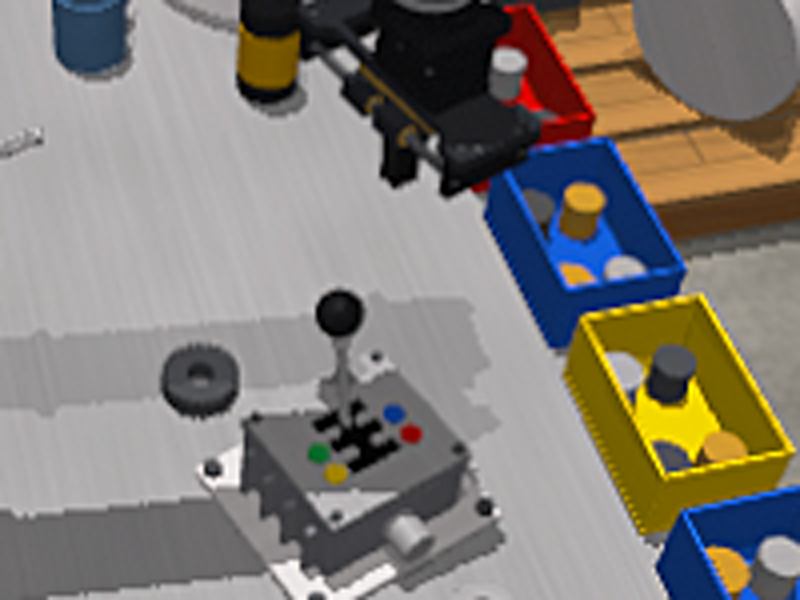

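```bash
python3 -m jog '[{"fingers":1,"linear":[0,0,-45],"turn":0},{"fingers":1,"linear":[0,0,-90],"turn":0},{"fingers":1,"linear":[0,0,-130],"turn":0},{"fingers":1,"linear":[0,0,-145],"turn":0},{"fingers":1,"linear":[0,0,-145],"turn":0},{"fingers":1,"linear":[-6,-2,-145],"turn":0},{"fingers":1,"linear":[-12,-4,-145],"turn":0},{"fingers":1,"linear":[-18,-6,-145],"turn":0},{"fingers":1,"linear":[-22,-7.5,-145],"turn":0},{"fingers":1,"linear":[-22,-7.5,-145],"turn":0}]'
python3 - <<'E'
from plan import *
from fit import tilt,dark
o=bot.get_obs();np.set_printoptions(precision=3,suppress=True)
print(o['t'],o['tcp_pos'],inU(o['tcp_pos']))
full=bot.read_camera('side');cv2.imwrite('pics/s3f.png',full);im=full[170:270,300:420];cv2.imwrite('pics/s3.png',cv2.resize(im,None,fx=6,fy=6,interpolation=cv2.INTER_CUBIC))
E
```

```text
t: 5.4
tcp_pos: [0.5968, -0.0438, 0.1681]
ee_rot: [-1.352, 1.57, 0.547]
wrist_force: [3.0, 1.4, 1.5]
finger_gap: 0.003
5.4 [ 0.597 -0.044  0.168] [32.057 57.759]
```

View pics/s3.png

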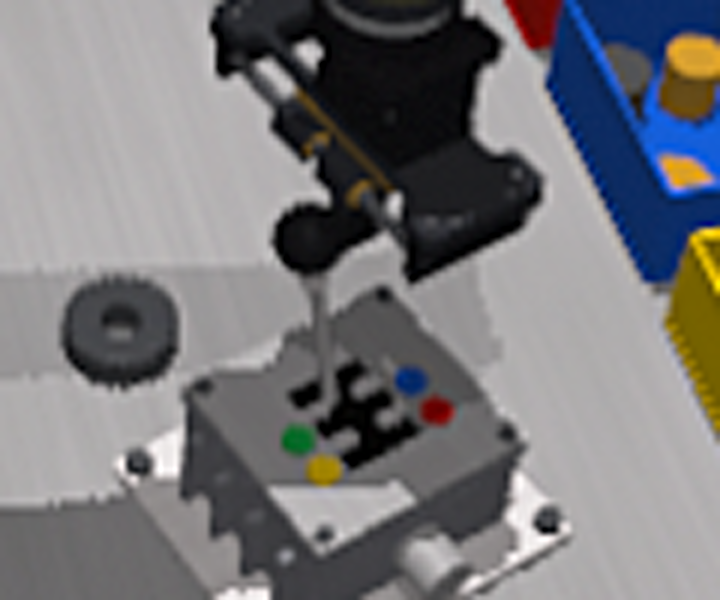

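```bash
python3 - <<'E'
from plan import *
from fit import tilt,knobW
for px in [(350.3,209.3),(350.8,209.7)]: print(tilt(u,[('side',px)]))
for s in (-.05,0,.05): print(s,proj('side',knobW(u,s,.335)))
print(tilt(u,[('side',(354.5,208))]))
E
```

```text
(array([0.00297769, 0.37031324]), array([ 1.70530257e-13, -8.52651283e-14]))
(array([0.00167622, 0.35193038]), array([-5.68434189e-14,  0.00000000e+00]))
-0.05 [[349.07530089 211.21745342]]
0 [[351.24348262 210.09325605]]
0.05 [[353.41646871 209.08384306]]
(array([0.08823012, 0.35385519]), array([1.08002496e-12, 9.09494702e-13]))
```

Shift is now about 0 (±0.01), so the lever is in the neutral lane. Next I go round to the ball's left side, clear of it.

```bash
python3 -m jog '[{"fingers":1,"linear":[8.5,3,0],"turn":0},{"fingers":1,"linear":[17,6,0],"turn":0},{"fingers":1,"linear":[17,6,0],"turn":0},{"fingers":1,"linear":[10,26,0],"turn":0},{"fingers":1,"linear":[3.5,45.5,0],"turn":0},{"fingers":1,"linear":[3.5,45.5,0],"turn":0},{"fingers":1,"linear":[-20,37.5,0],"turn":0},{"fingers":1,"linear":[-44,29.5,0],"turn":0},{"fingers":1,"linear":[-44,29.5,0],"turn":0},{"fingers":1,"linear":[-44,29.5,0],"turn":0}]'
python3 - <<'E'
from plan import *
o=bot.get_obs();np.set_printoptions(precision=3,suppress=True)
print(inU(o['tcp_pos']),o['wrist_force'])
E
```

```text
t: 6.7
tcp_pos: [0.5536, -0.0149, 0.1678]
ee_rot: [-1.889, 1.57, 0.01]
wrist_force: [-0.2, -0.0, -0.1]
finger_gap: 0.001
[ 0.422 99.063] [-0.183 -0.022 -0.085]
```

```bash
python3 -m jog '[{"fingers":1,"linear":[2.2,-6.6,0],"turn":0},{"fingers":1,"linear":[4.4,-13,0],"turn":0},{"fingers":1,"linear":[6.6,-19.6,0],"turn":0},{"fingers":1,"linear":[8.9,-26.2,0],"turn":0},{"fingers":1,"linear":[11.1,-32.8,0],"turn":0},{"fingers":1,"linear":[13.3,-39.4,0],"turn":0},{"fingers":1,"linear":[15.5,-45.8,0],"turn":0},{"fingers":1,"linear":[17.6,-52,0],"turn":0},{"fingers":1,"linear":[19.6,-57.8,0],"turn":0},{"fingers":1,"linear":[19.6,-57.8,0],"turn":0}]'
python3 - <<'E'
from plan import *
from fit import knobW
o=bot.get_obs();np.set_printoptions(precision=3,suppress=True)
print(inU(o['tcp_pos']),o['wrist_force'])
for s,q in [(0,0),(0,.05),(.03,0)]: print(s,q,(proj('side',knobW(u,s,q))-[300,170])*6)
full=bot.read_camera('side');im=full[170:270,300:420];cv2.imwrite('pics/s4.png',cv2.resize(im,None,fx=6,fy=6,interpolation=cv2.INTER_CUBIC))
E
```

```text
t: 7.95
tcp_pos: [0.5724, -0.0737, 0.1673]
ee_rot: [2.852, 1.569, -1.533]
wrist_force: [-0.1, 1.2, 0.5]
finger_gap: 0.005
[-0.633 37.292] [-0.101  1.203  0.548]
0 0 [[371.731 299.38 ]]
0 0.05 [[361.944 288.726]]
0.03 0 [[379.658 295.434]]
```

View pics/s4.png

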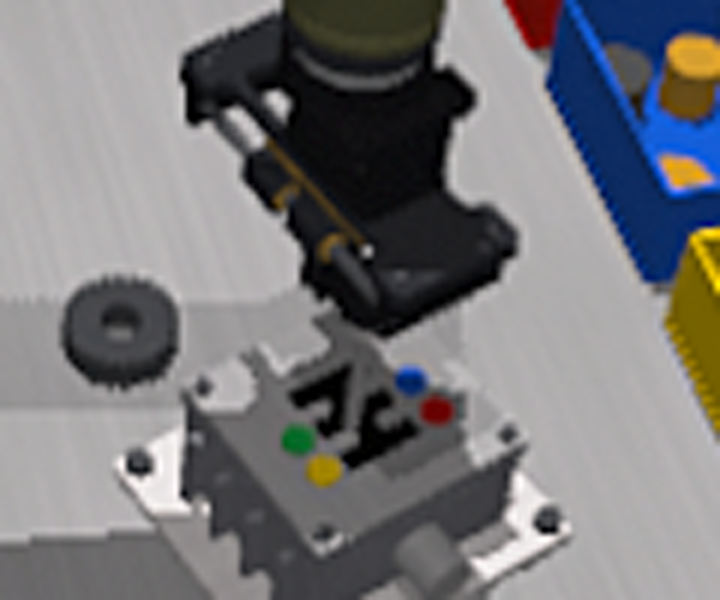

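The rod is now in the middle of the gate. I'll move the finger clear to the front of the ball and measure.

```bash
python3 -m jog '[{"fingers":1,"linear":[-2.8,8.4,0],"turn":0},{"fingers":1,"linear":[-5.7,16.8,0],"turn":0},{"fingers":1,"linear":[-5.7,16.8,0],"turn":0},{"fingers":1,"linear":[20,26,0],"turn":0},{"fingers":1,"linear":[47,34.7,0],"turn":0},{"fingers":1,"linear":[47,34.7,0],"turn":0},{"fingers":1,"linear":[56,8,0],"turn":0},{"fingers":1,"linear":[65,-17.5,0],"turn":0},{"fingers":1,"linear":[65,-17.5,0],"turn":0},{"fingers":1,"linear":[65,-17.5,0],"turn":0}]'
python3 - <<'E'
from plan import *
from fit import knobW,dark,tilt
o=bot.get_obs();np.set_printoptions(precision=3,suppress=True)
print(inU(o['tcp_pos']),o['wrist_force'])
full=bot.read_camera('side')
k=dark(full,(362,220),11);print(k,tilt(u,[('side',k[0])]),(k[0]-[300,170])*6)
im=full[170:270,300:420];cv2.imwrite('pics/s5.png',cv2.resize(im,None,fx=6,fy=6,interpolation=cv2.INTER_CUBIC))
E
```

```text
t: 9.25
tcp_pos: [0.6368, -0.0892, 0.1675]
ee_rot: [0.28, 1.57, 2.179]
wrist_force: [-0.6, -0.0, -0.1]
finger_gap: 0.002
[55.348  1.939] [-0.579 -0.024 -0.09 ]
(array([361. , 218.5]), array([ 5,  5, 11, 10, 98], dtype=int32)) (array([0.005, 0.036]), array([0., 0.])) [366. 291.]
```

View pics/s5.png

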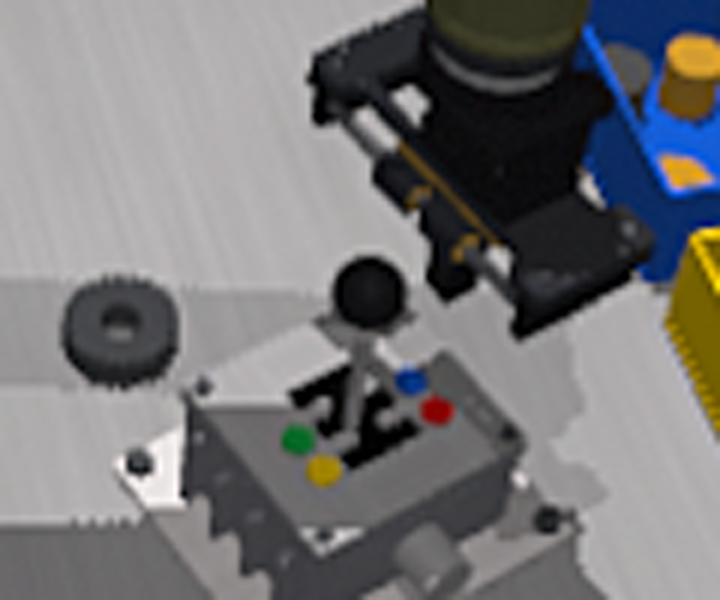

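The ball centre is at crop (369,293), giving shift ≈ 0 and select ≈ +0.015 after correcting for the side-view bias. That is inside the entry window, so I push rearward part-way and check the force.

```bash
python3 -m jog '[{"fingers":1,"linear":[-7.6,-2.6,0],"turn":0},{"fingers":1,"linear":[-15,-5.1,0],"turn":0},{"fingers":1,"linear":[-20,-6.8,0],"turn":0},{"fingers":1,"linear":[-24,-8.1,0],"turn":0},{"fingers":1,"linear":[-28,-9.5,0],"turn":0},{"fingers":1,"linear":[-32,-10.8,0],"turn":0},{"fingers":1,"linear":[-36,-12.2,0],"turn":0},{"fingers":1,"linear":[-40,-13.6,0],"turn":0},{"fingers":1,"linear":[-43,-14.6,0],"turn":0},{"fingers":1,"linear":[-43,-14.6,0],"turn":0}]'
python3 - <<'E'
from plan import *
o=bot.get_obs();np.set_printoptions(precision=3,suppress=True)
print(inU(o['tcp_pos']),o['wrist_force'])
E
```

```text
t: 10.55
tcp_pos: [0.594, -0.1045, 0.1675]
ee_rot: [0.824, 1.57, 2.722]
wrist_force: [2.2, 1.4, 1.8]
finger_gap: 0.001
[9.873 1.221] [2.193 1.372 1.784]
```

Only about 3 N, so the rod is in the slot. Continuing towards home.

```bash
python3 -m jog '[{"fingers":1,"linear":[-4,-1.4,0],"turn":0},{"fingers":1,"linear":[-8,-2.7,0],"turn":0},{"fingers":1,"linear":[-12,-4.1,0],"turn":0},{"fingers":1,"linear":[-15,-5.1,0],"turn":0},{"fingers":1,"linear":[-17,-5.8,0],"turn":0},{"fingers":1,"linear":[-19,-6.5,0],"turn":0},{"fingers":1,"linear":[-20,-6.8,0],"turn":0},{"fingers":1,"linear":[-21,-7.1,0],"turn":0},{"fingers":1,"linear":[-22,-7.5,0],"turn":0},{"fingers":1,"linear":[-22,-7.5,0],"turn":0}]'
python3 -m jog '[{"fingers":1,"linear":[-0.5,-0.2,0],"turn":0},{"fingers":1,"linear":[-1,-0.3,0],"turn":0},{"fingers":1,"linear":[-1.5,-0.5,0],"turn":0},{"fingers":1,"linear":[-2,-0.7,0],"turn":0},{"fingers":1,"linear":[-2.5,-0.9,0],"turn":0},{"fingers":1,"linear":[-3,-1,0],"turn":0},{"fingers":1,"linear":[-3,-1,0],"turn":0},{"fingers":1,"linear":[-3,-1,0],"turn":0},{"fingers":1,"linear":[-3,-1,0],"turn":0},{"fingers":1,"linear":[-3,-1,0],"turn":0}]'
python3 - <<'E'
from plan import *
o=bot.get_obs();np.set_printoptions(precision=3,suppress=True)
print(inU(o['tcp_pos']),o['wrist_force'])
E
```

```text
t: 11.8
tcp_pos: [0.5723, -0.1118, 0.1676]
ee_rot: [0.229, 1.571, 2.128]
wrist_force: [2.3, 1.1, -2.2]
finger_gap: 0.003
t: 13.05
tcp_pos: [0.5695, -0.1128, 0.1676]
ee_rot: [-1.327, 1.571, 0.572]
wrist_force: [5.0, 2.1, -2.9]
finger_gap: 0.006
[-15.992   1.216] [ 4.979  2.122 -2.893]
```

```bash
python3 -m jog '[{"fingers":1,"linear":[-0.5,-0.2,0],"turn":0},{"fingers":1,"linear":[-1,-0.3,0],"turn":0},{"fingers":1,"linear":[-1.5,-0.5,0],"turn":0},{"fingers":1,"linear":[-2,-0.7,0],"turn":0},{"fingers":1,"linear":[-2.5,-0.9,0],"turn":0},{"fingers":1,"linear":[-3,-1,0],"turn":0},{"fingers":1,"linear":[-3,-1,0],"turn":0},{"fingers":1,"linear":[-3,-1,0],"turn":0},{"fingers":1,"linear":[-3,-1,0],"turn":0},{"fingers":1,"linear":[-3,-1,0],"turn":0}]'
```

```text
t: 14.3
tcp_pos: [0.5682, -0.1131, 0.1676]
ee_rot: [-1.845, 1.567, 0.054]
wrist_force: [8.5, 2.4, -6.7]
finger_gap: 0.007
```

The tool stalls while the force climbs to 11 N, so the lever is against the slot's end. I'll retreat forward, then up and aside, and look.

```bash
python3 -m jog '[{"fingers":1,"linear":[9,3,0],"turn":0},{"fingers":1,"linear":[19,6.4,0],"turn":0},{"fingers":1,"linear":[38,13,0],"turn":0},{"fingers":1,"linear":[38,13,0],"turn":0},{"fingers":1,"linear":[38,13,50],"turn":0},{"fingers":1,"linear":[38,13,100],"turn":0},{"fingers":1,"linear":[38,13,130],"turn":0},{"fingers":1,"linear":[30,60,130],"turn":0},{"fingers":1,"linear":[15,110,130],"turn":0},{"fingers":1,"linear":[0,160,130],"turn":0}]'
python3 -m jog '[{"fingers":1,"linear":[-10,50,0],"turn":0},{"fingers":1,"linear":[-20,100,0],"turn":0},{"fingers":1,"linear":[-20,150,0],"turn":0},{"fingers":1,"linear":[-20,150,0],"turn":0},{"fingers":1,"linear":[-20,150,0],"turn":0},{"fingers":1,"linear":[-20,150,0],"turn":0},{"fingers":1,"linear":[-20,150,0],"turn":0},{"fingers":1,"linear":[-20,150,0],"turn":0},{"fingers":1,"linear":[-20,150,0],"turn":0},{"fingers":1,"linear":[-20,150,0],"turn":0}]'
python3 - <<'E'
from plan import *
from fit import knobW,dark,tilt
np.set_printoptions(precision=3,suppress=True)
s=bot.read_camera('side');t=bot.read_camera('top')
e=knobW(u,-.27,0);gs,gt=proj('side',e)[0],proj('top',e)[0];print(gs,gt)
a=dark(s,gs,11)[0];b=dark(t,gt,11)[0];print(a,b,tilt(u,[('side',a),('top',b)]),tilt(u,[('side',a)]),tilt(u,[('top',b)]))
f=lambda im,x,y:cv2.resize(im[y:y+100,x:x+65],None,fx=6,fy=6,interpolation=cv2.INTER_CUBIC)
cv2.imwrite('pics/end.png',np.hstack([f(s,320,180),f(t,335,130)]))
E
```

```text
t: 15.55
tcp_pos: [0.5651, 0.0464, 0.2976]
ee_rot: [1.785, 1.57, -2.601]
wrist_force: [0.8, 0.3, -0.7]
finger_gap: 0.005
t: 16.8
tcp_pos: [0.5464, 0.1961, 0.2976]
ee_rot: [-0.309, 1.571, 1.59]
wrist_force: [0.5, 0.2, 0.5]
finger_gap: 0.004
[349.85  227.205] [372.091 184.102]
[347.5 226.5] [371. 185.] (array([-0.287,  0.032]), array([ 0.599,  0.11 , -0.273,  0.518])) (array([-0.294,  0.042]), array([0., 0.])) (array([-0.28 ,  0.024]), array([-0., -0.]))
```

View pics/end.png

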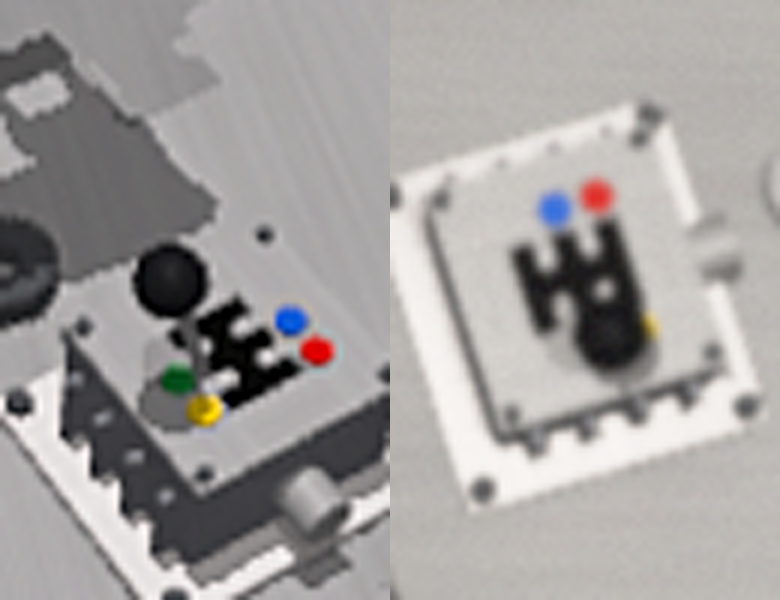

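The picture shows the ball at side (348,227) and top (371,186), over the green dot. Shift is ≈ -0.28 and select ≈ +0.03, so the lever is home in the middle rear slot. The arm is clear of it.

```bash
python3 -c "
from workcell import bot
print(bot.sign_off())"
```

```text
the job is handed in; nothing more can be done
None
```

The lever is home in the green-dot slot (middle channel, rear), and I've handed the job in at about 17 s of the 72 s allowed.

**What I did:** With the fingers shut, I pushed the ball in three steps, only ever from outside:
- back to the neutral lane;
- across to the middle channel;
- rearward until the tool stalled against the slot's end, at about 11 N on the wrist.

I then moved the arm clear.

**Last checks:**
- **Lever position:** the two cameras together gave shift ≈ -0.287 rad (it must be beyond -0.22) and select ≈ +0.03 rad (it must be within ±0.1).
- **Camera agreement:** taken separately, the side camera gave -0.294 / +0.042 and the top camera -0.280 / +0.024. They differ by about 0.015 rad, well inside the margins.
- **Bystanders:** the tool passed near none of them, but I did not measure their positions again at the end.
- **Early detections:** the networks mislabelled some things at the start, for example the knob and red dot placed on the oil bottle in the top view. I used colour and shape measurements for those instead.

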